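Refill the hearing-aid drying kit and open its jar

ROBOT

A 6-joint arm with a two-finger parallel gripper is mounted at the origin on the work surface. World frame = base frame: x ahead of the robot, y to its left, z up, the work surface at z = 0. Lengths are in m, angles in rad, forces in N, time in s.
With the tool pointing down it reaches from about 0.35 to 0.85 m from the base axis. Payload 8.1 kg.
Tool frame: the origin (TCP) lies at the very end of the fingers, on their centre line; the grasp point (between the pads) lies 19 mm behind it (robot.pinch_z is the distance from the TCP to the grasp point, in m); x points along the fingers, z is the direction in which the jaws open and shut, and the axes are right-handed (so a half turn about x gives the same grasp; the last joint's range is limited). The gripper opens to 93 mm and grips with 3 to 60 N. Pads are 15 mm wide; open, the fingers measure 128 mm over their backs; the gripper's body (75 mm by 188 mm) begins 65 mm behind the grasp point.
Start: joints at [1.248, 0.13, 1.488, -0, 1.523, -0.085], TCP at [0.141, 0.583, 0.219] pointing down, gripper open.
Joint ranges: [-2.96, 2.96], [-0.89, 2.26], [0.02, 2.5], [-1.34, 4.48], [0, 2.73], [-2.66, 2.66]. Speed limits (rad/s): [2.39, 2.39, 2.79, 3.14, 3.14, 3.14].

INTERFACE

Orientations are given as a rotation vector (axis times angle).
In Python, from plant import robot, optics, ticket gives the robot as it stands.
- The arm moves only by the tool jog_arm, never from a script. Its argument "targets" is a list of rows, each a list of 7 numbers: the shift along the tool's x, y, z in cm, then the turn, a rotation vector about the tool's x, y, z in degrees, then the closure, from 0 (fully open) to 1 (shut). In form: [[dx, dy, dz, ax, ay, az, grip], ...]. A call has 1 to 5 rows; each row is the pose to reach, as a shift and turn from the pose measured when the call began, along the tool's axes at that moment; what a row does not reach only later rows make up. A row lasts 1/8 s, in which the tool goes at most 62.5 mm and 10.7 degrees, less where a joint would pass 70% of its speed; a pose out of reach is approached as far as the arm can. A call with a gripper value outside its range is refused whole. The fingers move at their own pace and stop on an object; "squeeze" is the grip in N (left out, the last holds). Time passes only in rows, so rows that repeat a pose let the fingers close. It gives the time, the measured TCP pose, the force and the opening at its end, in the units of the state.
- robot.read_state(): the state, without advancing time (a new reading comes with each control period).
- optics.read_camera(name): name is "side" or "top" or "wrist"; returns a dict with "frame" (400x640x3 uint8, red, green, blue), "vertical_fov" (degrees; the focal length in pixels is half the picture's height over the tangent of half this angle, whatever the lens; pixels are square), "cx", "cy" (the principal point, pixels), "R" (3x3) and "t" (3): a world point X has camera coordinates R X + t. Camera axes: x right, y down, z forward; pixel columns grow to the right and rows downward; lengths in m; the calibration is good to about 2 mm. A picture is of the moment at which its call begins. There is no depth.
- ticket.close_job(): hands the job in, once; it reports no verdict.
The state is a dict: "t": time; "q": joint angles; "dq": joint speeds; "joint_torque": joint torques, N m; "tool_pos": TCP position; "orientation": TCP orientation; "force": force on the tool from outside, world axes, zero at the start; "wrist_torque": the same for the moment, N m; "opening": finger opening in m.
Only numpy, scipy, OpenCV 4.12 (cv2) and the standard library are available. Lean on these libraries where they do the work, as an engineer would, in place of code of your own. Each camera call takes 0.05 s, during which the arm holds its last target.

TASK

Get the hearing-aid drying kit ready for tonight: stand the two spare capsules upright in the two empty cells of the open care box, leaving the capsules that are already in it alone. Then unscrew the tight cap of the drying jar counter-clockwise while its holder braces the jar, stop turning when the cap comes free, and lift it straight up without pulling the jar out of its holder. Finish still gripping the cap, level and still, clear of the jar and just above its mouth (a finger or two of space); do not put it down, and leave the other things on the shelf where they are.

Things in the scene. Friction and masses are not known exactly. Their poses are not given: they have to be found in the camera images.
- care_box: white hinged plastic box, fixed, 62 mm deep (x), 220 mm wide (y), walls 20 mm high, with four square cells in a row along y (at -78, -26, 26 and 78 mm); its lid is laid right back flat on the +x side, from 34 to 94 mm along x, top 18 mm above the work surface. Origin at the centre of the underside of the box without the lid
- cell_a: one of four fixed square cells in the care box: 39 mm outside, 31 mm inside, 16 mm tall, 4 mm floor; rim 20 mm above the work surface; origin at the centre of its underside (4 mm above the work surface), z up. Full if a capsule stands in it, else empty; which are full varies. A seated capsule's origin is 4 mm above the cell's, with 3.5 mm play all round
- cell_b: one of four fixed square cells in the care box: 39 mm outside, 31 mm inside, 16 mm tall, 4 mm floor; rim 20 mm above the work surface; origin at the centre of its underside (4 mm above the work surface), z up. Full if a capsule stands in it, else empty; which are full varies. A seated capsule's origin is 4 mm above the cell's, with 3.5 mm play all round
- cell_c: one of four fixed square cells in the care box: 39 mm outside, 31 mm inside, 16 mm tall, 4 mm floor; rim 20 mm above the work surface; origin at the centre of its underside (4 mm above the work surface), z up. Full if a capsule stands in it, else empty; which are full varies. A seated capsule's origin is 4 mm above the cell's, with 3.5 mm play all round
- cell_d: one of four fixed square cells in the care box: 39 mm outside, 31 mm inside, 16 mm tall, 4 mm floor; rim 20 mm above the work surface; origin at the centre of its underside (4 mm above the work surface), z up. Full if a capsule stands in it, else empty; which are full varies. A seated capsule's origin is 4 mm above the cell's, with 3.5 mm play all round
- capsule_1: loose drying capsule: an upright aluminium cylinder, 24 mm diameter, 50 mm tall, about 30 g, with a thin grey band and small holes in its flat top; origin at the centre of its underside. Two capsules start in cells of the care box (38 mm proud of the rim) and stay there; the other two are the spares, standing on the work surface between the box and the jar holder.
- capsule_2: loose drying capsule: an upright aluminium cylinder, 24 mm diameter, 50 mm tall, about 30 g, with a thin grey band and small holes in its flat top; origin at the centre of its underside. Two capsules start in cells of the care box (38 mm proud of the rim) and stay there; the other two are the spares, standing on the work surface between the box and the jar holder.
- capsule_3: loose drying capsule: an upright aluminium cylinder, 24 mm diameter, 50 mm tall, about 30 g, with a thin grey band and small holes in its flat top; origin at the centre of its underside. Two capsules start in cells of the care box (38 mm proud of the rim) and stay there; the other two are the spares, standing on the work surface between the box and the jar holder.
- capsule_4: loose drying capsule: an upright aluminium cylinder, 24 mm diameter, 50 mm tall, about 30 g, with a thin grey band and small holes in its flat top; origin at the centre of its underside. Two capsules start in cells of the care box (38 mm proud of the rim) and stay there; the other two are the spares, standing on the work surface between the box and the jar holder.
- holder: fixed holder that keeps the jar from turning: a white open square box 78 mm outside, 62 mm inside, 24 mm high, on a 110 mm square flat black rubber foot 4 mm thick; origin at the centre of its underside, inner floor 8 mm above it
- jar: loose frosted drying jar of about 0.3 kg: a square foot (59 mm, 24 mm high) in the holder, a round body of 28 mm radius up to 50 mm, a neck of 18 mm radius up to the mouth at 80 mm; origin at the centre of its underside, z up. A sprung steel tray in the mouth pushes the cap up with 15 to 18 N, which makes it tight; with the cap off it stands 5 mm above the mouth
- jar_mouth (a point): centre of the jar's rim, 80 mm above its underside, on its axis. The neck has three thread tabs: turned counter-clockwise seen from above the cap drags (a few tenths of a N m), neither rises nor sinks, and comes free after 30 to 50 degrees, when the tray pushes it up. 60 to 75 degrees from the start is always free; beyond about 80 it may run against the next tabs. Lifted too early it takes the jar along
- cap: loose white twelve-sided lug cap on the jar, 54 mm across flats, 26 mm tall, 35 g, hollow from below; origin at the centre of its underside, z up, a flat faces its x axis and every 30 degrees from it. Screwed on, its underside is 20 mm below the mouth (60 mm above the jar's underside, 10 mm above its shoulder)
- comb: bystander: loose black comb lying flat, 170 mm long (x), 28 mm wide, 5 mm high
- cup: bystander: loose frosted cup, 72 mm diameter, 95 mm tall
- nail_brush: bystander: loose wooden nail brush, 85 x 40 x 31 mm, bristles down
- soap_dish: bystander: loose round white soap dish with soap, 90 mm diameter, 35 mm high

How it is judged:
By the outcome, as a careful person would: the job done as asked, in the order asked, and still so for the second after the job is handed in, while the arm keeps its last pose, push and grip.
It also fails if it takes over 58 s, if anything falls off the work surface, if the arm or the gripper's body presses on something with over 40 N, if the wrist force passes 120 N, or if a joint passes its speed limit or range.

## Working session

There is one attempt and no reset: what is moved stays moved. The work goes in short steps, Python scripts to look and compute and a tool call to move; the robot and the scene stay as the last step left them, time stands still between calls to the robot, and variables do not carry over. Pictures are saved under pics/ and viewed, and the job is handed in when it is done.

Besides the shell and the picture viewer there is one more tool, called after "Emit:" as name(argument=value, ...), one argument or row to a line, values as JSON. jog_arm: Moves the arm, as the interface text tells. Its arguments: {"type":"object","properties":{"targets":{"type":"array"},"squeeze":{"type":"number"}},"required":["targets"]}

```bash
ls; mkdir -p pics; python3 - <<'E'
from plant import robot, optics, ticket
import cv2
print(robot.read_state(), robot.pinch_z)
for n in ["side","top","wrist"]:
    c=optics.read_camera(n); cv2.imwrite(f"pics/{n}0.png",c["frame"][:,:,::-1]); print(n,c["vertical_fov"],c["cx"],c["cy"],c["R"],c["t"])
E
```

```text
pics
{'t': 0.0, 'q': array([ 1.24760774e+00,  1.31139148e-01,  1.48925305e+00, -2.61574782e-05,
        1.52299435e+00, -8.54398702e-02]), 'dq': array([-0.00178278, -0.00066619, -0.00078506,  0.0021543 , -0.0003515 ,
        0.00123552]), 'joint_torque': array([-7.21691904e-04, -5.59828162e+01, -4.91771793e+01,  7.65514397e-02,
        3.46327003e-02, -2.19125718e-04]), 'tool_pos': array([0.14114281, 0.5825897 , 0.217615  ]), 'orientation': array([-1.03335932,  1.31385419,  1.03167832]), 'force': array([ 0.37364043, -0.26454711,  0.64075442]), 'wrist_torque': array([ 0.03401618, -0.0244983 , -0.00613395]), 'opening': 0.09301521992698866} 0.0188
side 42.28302908172555 317.8289322271594 199.99614807366402 [[-0.99380332 -0.11112344 -0.00255844]
 [-0.07814405  0.71485947 -0.69488808]
 [ 0.07904728 -0.69038216 -0.71911335]] [0.55386536 0.12718237 1.15552895]
top 48.77535242987102 321.11934346719937 196.78503065734526 [[-0.01812222 -0.99983129 -0.00299686]
 [-0.99798404  0.01827092 -0.06077847]
 [ 0.06082297  0.00188937 -0.99814678]] [-0.0505076   0.55165612  1.29112641]
wrist 67.72013191530891 324.3558104985286 196.41752727704568 [[ 0.23437529  0.97214482 -0.00163562]
 [ 0.93260392 -0.22436673  0.28268269]
 [ 0.27444153 -0.06777922 -0.95921208]] [-0.59907106 -0.0335294   0.39208428]
```

View pics/side0.png

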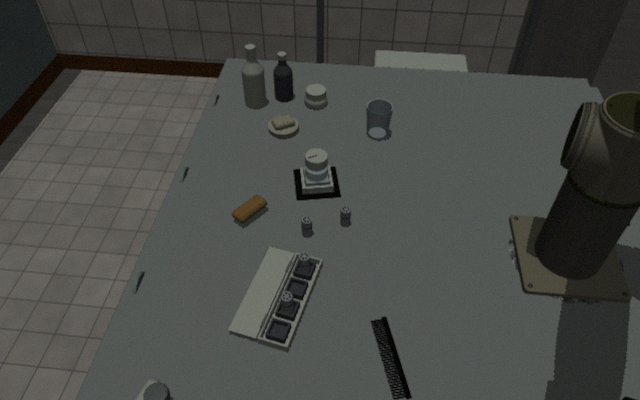

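View pics/top0.png

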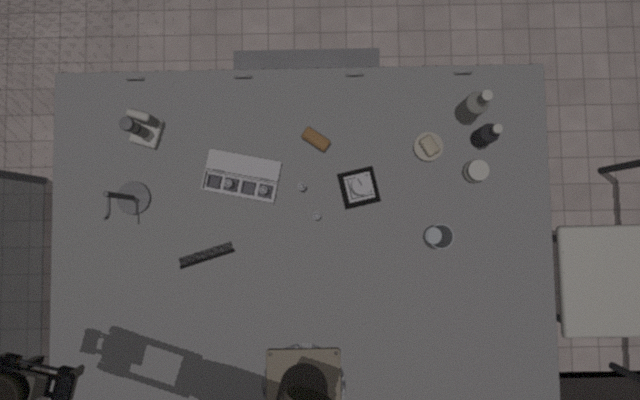

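View pics/wrist0.png

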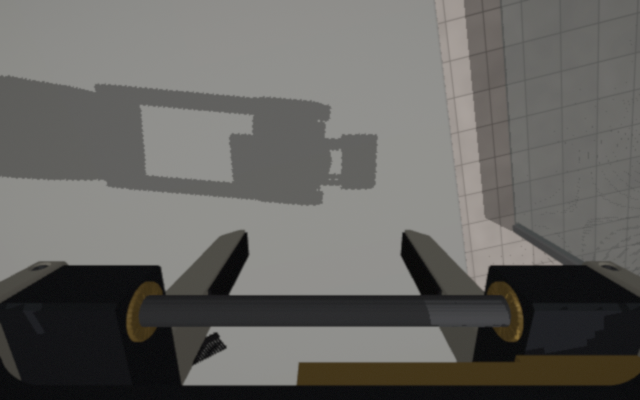

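The side view shows capsules in the cells at (287,300) and (304,262), and empty cells at (280,330) and (297,290). The spares are at (307,227) and (346,216), and the jar is at (317,170). The top view agrees: box around (241,176), spares at (302,188) and (317,217), holder at (359,187). Next I'll zoom in.

```bash
cat > h.py <<'E'
import numpy as np, cv2
from plant import robot, optics, ticket
from scipy.spatial.transform import Rotation as Ro
def cam(n): 
    c=optics.read_camera(n); c["f"]=200/np.tan(np.radians(c["vertical_fov"])/2); return c
def ray(c,u,v):
    d=np.array([(u-c["cx"])/c["f"],(v-c["cy"])/c["f"],1]); R=np.array(c["R"])
    d=R.T@d; return -R.T@np.array(c["t"]), d/np.linalg.norm(d)
def onz(c,u,v,z):
    o,d=ray(c,u,v); return o+d*(z-o[2])/d[2]
def proj(c,X):
    p=np.array(c["R"])@X+c["t"]; return p[:2]/p[2]*c["f"]+[c["cx"],c["cy"]]
def tri(*cs):
    A=0;b=0;rs=[ray(*x) for x in cs]
    for o,d in rs: P=np.eye(3)-np.outer(d,d); A=A+P; b=b+P@o
    X=np.linalg.solve(A,b); return X,[np.linalg.norm((np.eye(3)-np.outer(d,d))@(X-o))*1000 for o,d in rs]
def crop(c,x0,y0,x1,y1,s,fn,g=1.0):
    im=c["frame"][y0:y1,x0:x1,::-1]; im=np.clip(im.astype(float)*g,0,255).astype(np.uint8)
    cv2.imwrite(fn,cv2.resize(im,None,fx=s,fy=s,interpolation=cv2.INTER_CUBIC))
E
python3 - <<'E'
from h import *
c=cam("side"); crop(c,225,140,365,350,2.8,"pics/s1.png",1.3) 
c=cam("top"); crop(c,195,130,395,230,4,"pics/t1.png",1.5)
E
```

```text
(no output)
```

View pics/s1.png

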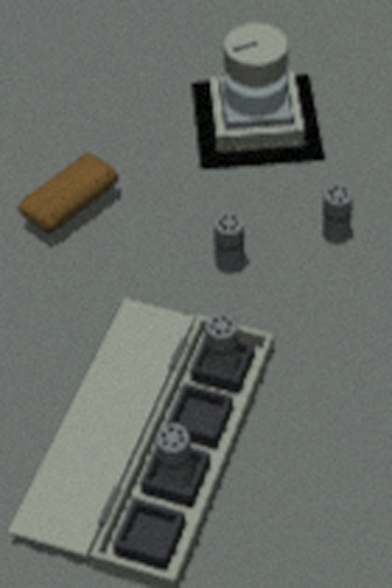

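View pics/t1.png

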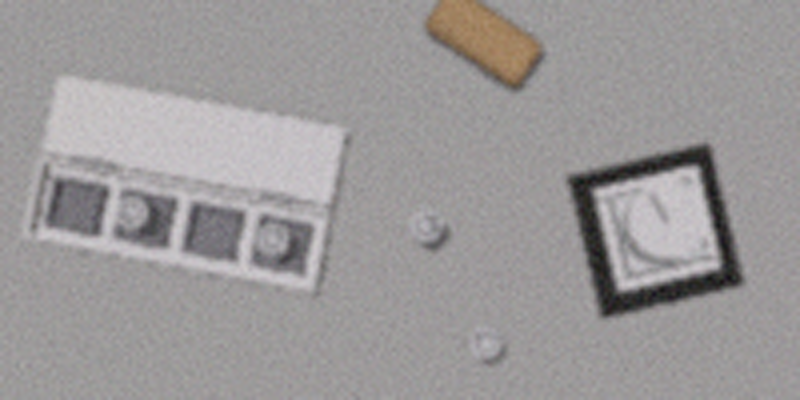

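```bash
python3 - <<'E'
from h import *
s=cam("side");t=cam("top")
T=lambda u,v:(195+u/4,130+v/4); S=lambda u,v:(225+u/2.8,140+v/2.8)
for n,a,b in [("A",(229,222),(428,227)),("B",(337,193),(487,344)),("cellhi",(151,533),(78,205)),("cell3",(203,413),(214,232)),("cap",(256,45),(655,213)),("capsfull1",(173,437),(133,211)),("capsfull2",(221,326),(273,240))]:
    print(n,*tri((s,*S(*a)),(t,*T(*b))))
cs=[(570,177),(711,146),(743,283),(603,316)]
P=np.array([onz(t,*T(*c),0.004) for c in cs]); print(P.round(3),P.mean(0))
cs=[(318,292),(27,237),(60,77),(348,130)]
print(np.array([onz(t,*T(*c),0.02) for c in cs]).round(3))
E
```

```text
A [ 0.58089506 -0.00566105  0.04876025] [np.float64(2.0729073622328085), np.float64(2.0729073622330043)]
B [ 0.49599966 -0.0469589   0.0490202 ] [np.float64(2.596157369493594), np.float64(2.5961573694935316)]
cellhi [0.6044905  0.25725889 0.0101293 ] [np.float64(1.1113563081056888), np.float64(1.11135630810584)]
cell3 [0.58193529 0.15527136 0.01301985] [np.float64(0.8989875687549072), np.float64(0.8989875687549371)]
cap [ 0.58021769 -0.16608573  0.09923105] [np.float64(1.1916686942194643), np.float64(1.1916686942196069)]
capsfull1 [0.59469778 0.20645613 0.05573669] [np.float64(0.9906932240984483), np.float64(0.990693224098633)]
capsfull2 [0.57280359 0.10568767 0.05631631] [np.float64(1.9563815926775114), np.float64(1.9563815926772523)]
[[ 0.618 -0.111  0.004]
 [ 0.64  -0.217  0.004]
 [ 0.536 -0.239  0.004]
 [ 0.514 -0.133  0.004]] [ 0.5769551  -0.17506863  0.004     ]
[[0.535 0.078 0.02 ]
 [0.579 0.293 0.02 ]
 [0.698 0.268 0.02 ]
 [0.655 0.054 0.02 ]]
```

```bash
cat >> h.py <<'E'
def pose():
    st=robot.read_state(); return st,np.array(st["tool_pos"]),Ro.from_rotvec(st["orientation"])
def plan(p,yaw):
    """TCP target, jaw (tool z) direction yaw in deg; tool x down; print shift cm and rotvec deg"""
    st,P,R=pose(); z0=R.as_matrix()[:,2]; z=np.array([np.cos(np.radians(yaw)),np.sin(np.radians(yaw)),0])
    if z@z0<0: z=-z
    x=np.array([0,0,-1.]); T=Ro.from_matrix(np.stack([x,np.cross(z,x),z],1))
    print("t",round(st["t"],3),"pos",P.round(4),"jawyaw",np.degrees(np.arctan2(z0[1],z0[0])).round(2),"tilt",np.degrees(np.arccos(-R.as_matrix()[2,0])).round(2),"q6",round(st["q"][5],2),"F",np.round(st["force"],1),"M",np.round(st["wrist_torque"],2),"open",round(st["opening"]*1000,1))
    print(" MOVE cm",(R.inv().apply(np.array(p)-P)*100).round(2),"deg",np.degrees((R.inv()*T).as_rotvec()).round(2))
E
python3 - <<'E'
from h import *
st,P,R=pose(); c=cam("wrist"); C=-np.array(c["R"]).T@c["t"]; print(R.as_matrix().round(3)); print("cam in tool",R.inv().apply(C-P), "axes",(R.as_matrix().T@np.array(c["R"]).T).round(3))
plan([0.5,0.06,0.26],-11.6)
E
```

```text
[[-0.    -0.972  0.236]
 [-0.     0.236  0.972]
 [-1.     0.    -0.   ]]
cam in tool [-1.66881410e-01  7.93744502e-02 -1.62048419e-04] axes [[-0.    -0.283  0.959]
 [ 0.001 -0.959 -0.283]
 [ 1.     0.001  0.   ]]
t 0.4 pos [0.1413 0.5831 0.2185] jawyaw 76.38 tilt 0.02 q6 -0.09 F [ 0.4  0.9 -0.2] M [ 0.03 -0.02  0.03] open 92.8
 MOVE cm [ -4.14 -47.18 -42.39] deg [ 8.798e+01 -1.000e-02  1.000e-02]
```

Emit:
jog_arm(
  targets=[
    [0,-25,-23,45,0,0,0],
    [0,-51,-37,88,0,0,0],
    [0,-51,-37,88,0,0,0],
    [0,-51,-37,88,0,0,0],
    [0,-51,-37,88,0,0,0],
  ],
)

```text
t: 1.02
tool_pos: [0.3416, 0.3413, 0.2189]
orientation: [-0.305, 1.548, 0.306]
force: [0.2, 0.5, 0.6]
opening: 0.0931
```

```bash
python3 - <<'E'
from h import *
plan([0.55,0.1,0.22],-11.6)
E
```

```text
t 1.025 pos [0.3416 0.3413 0.2189] jawyaw 22.33 tilt 0.05 q6 0.29 F [0.2 0.5 0.6] M [-0.05  0.04 -0.05] open 93.1
 MOVE cm [ -0.1  -30.24  10.11] deg [ 3.393e+01  5.000e-02 -2.000e-02]
```

Emit:
jog_arm(
  targets=[
    [0,-30.2,10.1,34,0,0,0],
    [0,-30.2,10.1,34,0,0,0],
    [0,-30.2,10.1,34,0,0,0],
    [0,-30.2,10.1,34,0,0,0],
    [0,-30.2,10.1,34,0,0,0],
  ],
)

```text
t: 1.65
tool_pos: [0.5458, 0.1044, 0.2192]
orientation: [0.161, 1.563, -0.16]
force: [0.6, 1.0, -0.0]
opening: 0.0931
```

```bash
python3 - <<'E'
from h import *
plan([0.55,0.1,0.22],-11.6)
c=cam("wrist"); crop(c,0,0,640,400,1.25,"pics/w1.png",1.2)
E
```

```text
t 1.65 pos [0.5458 0.1044 0.2192] jawyaw -11.72 tilt 0.09 q6 0.3 F [ 0.6  1.  -0. ] M [-0.02  0.03  0.04] open 93.1
 MOVE cm [-0.08 -0.35  0.5 ] deg [-0.12  0.08 -0.05]
```

View pics/w1.png

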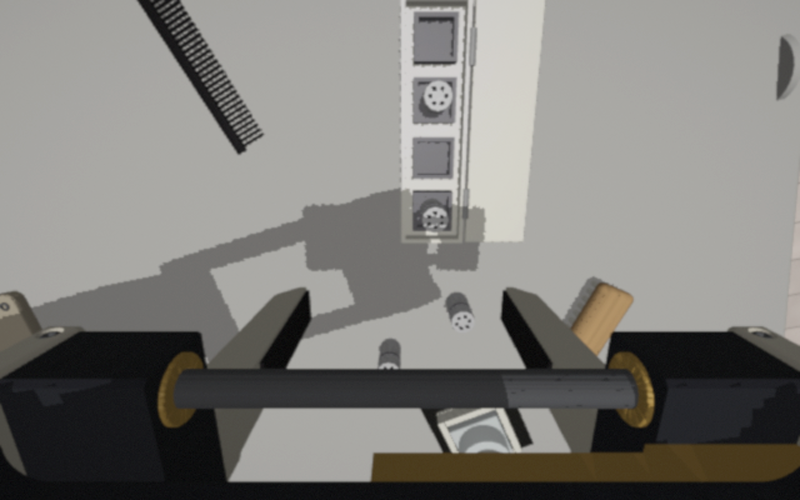

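```bash
python3 - <<'E'
from h import *
c=cam("wrist"); crop(c,310,0,440,200,3,"pics/w1b.png",1.2); crop(c,290,215,410,400,3,"pics/w1c.png",1.4)
np.savez("w1.npz",**c)
E
```

```text
(no output)
```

View pics/w1b.png

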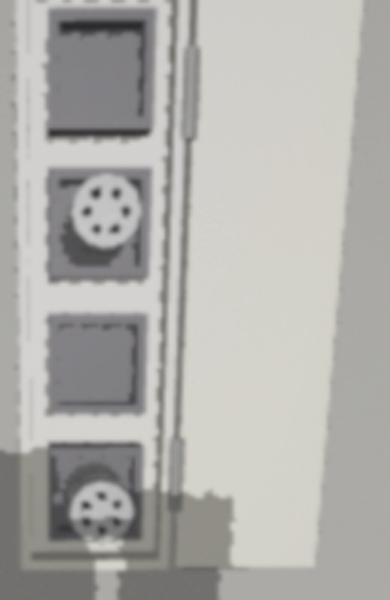

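View pics/w1c.png

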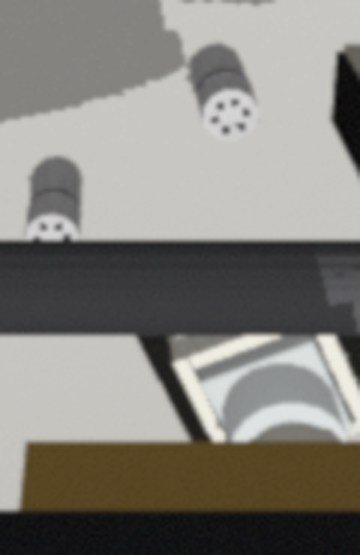

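```bash
python3 - <<'E'
from h import *
c=dict(np.load("w1.npz")); f=c["frame"]; g=f.astype(float).mean(2)
sub=cv2.GaussianBlur(g,(0,0),0.7)[0:185,318:366]
m=(sub<135).astype(np.uint8); m=cv2.morphologyEx(m,cv2.MORPH_OPEN,np.ones((2,2)))
for ct in cv2.findContours(m,cv2.RETR_EXTERNAL,cv2.CHAIN_APPROX_NONE)[0]:
    if cv2.contourArea(ct)<300: continue
    q=cv2.boxPoints(cv2.minAreaRect(ct))+[318,0]
    P=np.array([onz(c,u,v,.02) for u,v in q]); print(cv2.contourArea(ct),q.round(1).tolist(),"ctr",P.mean(0).round(4),"sides",[round(np.linalg.norm(P[i]-P[(i+1)%4])*1000,1) for i in range(4)],"ang",np.degrees(np.arctan2(*(P[1]-P[0])[:2])).round(1))
# capsule tops
m=((g>190)).astype(np.uint8)
for n,(u,v) in {"A":(290+229/3,215+115/3),"f1":(310+105/3,211/3),"f2":(310+101/3,509/3)}.items():
    print(n,onz(c,u,v,.05),onz(c,u,v,.058))
E
```

```text
1510.5 [[318.0, 184.0], [318.0, 148.0], [365.0, 148.0], [365.0, 184.0]] ctr [0.5724 0.103  0.02  ] sides [np.float64(45.3), np.float64(57.4), np.float64(45.3), np.float64(59.4)] ang 12.2
1006.5 [[327.0, 106.0], [359.0, 106.0], [359.0, 138.0], [327.0, 138.0]] ctr [0.5842 0.1549 0.02  ] sides [np.float64(37.6), np.float64(37.0), np.float64(38.7), np.float64(37.0)] ang 101.8
1221.5 [[326.0, 57.0], [360.0, 57.0], [360.0, 94.0], [326.0, 94.0]] ctr [0.5939 0.2055 0.02  ] sides [np.float64(38.2), np.float64(39.4), np.float64(39.5), np.float64(39.3)] ang 101.8
1479.5 [[326.0, 4.0], [362.0, 4.0], [362.0, 47.0], [326.0, 47.0]] ctr [0.6045 0.2552 0.02  ] sides [np.float64(38.6), np.float64(41.9), np.float64(40.1), np.float64(41.9)] ang 101.8
A [ 0.58125903 -0.0051523   0.05      ] [ 0.58086037 -0.00083295  0.058     ]
f1 [0.59449893 0.20786624 0.05      ] [0.59378449 0.20710502 0.058     ]
f2 [0.57343854 0.10470473 0.05      ] [0.5732264  0.10640395 0.058     ]
```

```bash
python3 - <<'E'
from h import *
c=dict(np.load("w1.npz")); s=cam("side")
S=lambda u,v:(225+u/2.8,140+v/2.8)
for n,w,a in [("A",(366.3,253.3),(229,222)),("cell3",(343,122),(203,408)),("f1",(345,70.3),(173,437))]: print(n,*tri((c,*w),(s,*S(*a))))
plan([0.581,-0.0055,0.10],-11.8)
E
```

```text
A [ 0.5820301  -0.00490878  0.04994365] [np.float64(0.8280445241271367), np.float64(0.8280445241271472)]
cell3 [0.58349503 0.15503276 0.01912789] [np.float64(0.8057964265650799), np.float64(0.8057964265651473)]
f1 [0.59468592 0.2072942  0.05706412] [np.float64(0.8111405944642167), np.float64(0.8111405944639323)]
t 1.8 pos [0.5458 0.1035 0.2185] jawyaw -11.93 tilt 0.01 q6 0.3 F [-0.2  0.6 -0.1] M [-0.15  0.08 -0.01] open 92.9
 MOVE cm [11.85 -9.94  5.69] deg [-0.13  0.01 -0.  ]
```

Emit:
jog_arm(
  targets=[
    [6,-9.9,5.7,-0.1,0,0,0],
    [11.8,-9.9,5.7,-0.1,0,0,0],
    [11.8,-9.9,5.7,-0.1,0,0,0],
    [11.8,-9.9,5.7,-0.1,0,0,0],
    [13,-9.9,5.7,-0.1,0,0,0],
  ],
  squeeze=20,
)

```text
t: 2.42
tool_pos: [0.5826, -0.004, 0.0906]
orientation: [0.162, 1.561, -0.161]
force: [-0.3, -0.3, 0.6]
opening: 0.0929
```

```bash
python3 - <<'E'
from h import *
plan([0.5815,-0.0052,0.02],-11.8)
c=cam("wrist"); crop(c,150,200,490,400,2,"pics/w2.png",1.4)
E
```

```text
t 2.425 pos [ 0.5826 -0.004   0.0906] jawyaw -11.79 tilt 0.22 q6 0.11 F [-0.3 -0.3  0.6] M [-0.12  0.09  0.02] open 92.9
 MOVE cm [ 7.06 -0.15 -0.1 ] deg [ 0.01  0.21 -0.05]
```

View pics/w2.png

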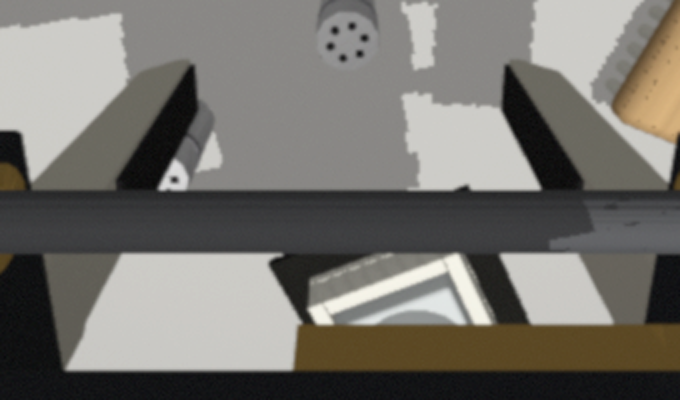

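Emit:
jog_arm(
  targets=[
    [4,-0.15,-0.1,0,0.2,0,0],
    [7,-0.15,-0.1,0,0.2,0,0],
    [7,-0.15,-0.1,0,0.2,0,0],
    [7,-0.15,-0.1,0,0.2,0,0.9],
    [7,-0.15,-0.1,0,0.2,0,0.9],
  ],
  squeeze=20,
)

```text
t: 3.1
tool_pos: [0.5821, -0.0048, 0.0209]
orientation: [0.161, 1.563, -0.16]
force: [0.6, 0.5, 1.2]
opening: 0.0774
```

Emit:
jog_arm(
  targets=[
    [0,0,0,0,0,0,0.9],
    [0,0,0,0,0,0,0.9],
    [0,0,0,0,0,0,0.9],
  ],
)

```text
t: 3.48
tool_pos: [0.5823, -0.0049, 0.0212]
orientation: [0.162, 1.563, -0.16]
force: [-0.3, 0.2, 0.9]
opening: 0.0479
```

```bash
python3 - <<'E'
from h import *
plan([0.5815,-0.0052,0.02],-11.8)
s=cam("side"); crop(s,270,180,370,300,4,"pics/s2.png",1.5)
E
```

```text
t 3.475 pos [ 0.5823 -0.0049  0.0212] jawyaw -11.75 tilt 0.13 q6 0.11 F [-0.3  0.2  0.9] M [-0.09  0.14  0.02] open 47.9
 MOVE cm [ 0.12 -0.04 -0.07] deg [ 0.05  0.12 -0.06]
```

View pics/s2.png

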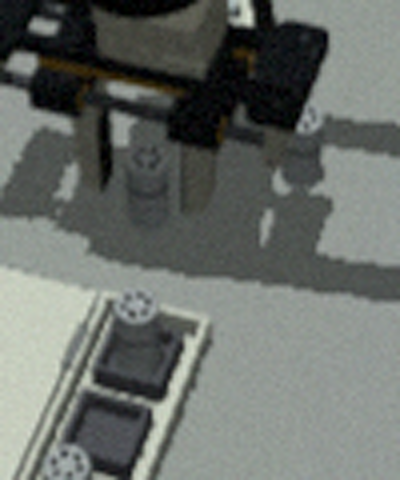

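Emit:
jog_arm(
  targets=[
    [0,0,0,0,0,0,0.9],
    [0,0,0,0,0,0,0.9],
    [0,0,0,0,0,0,0.9],
    [0,0,0,0,0,0,0.9],
    [0,0,0,0,0,0,0.9],
  ],
)

```text
t: 4.15
tool_pos: [0.5821, -0.0049, 0.0209]
orientation: [0.162, 1.563, -0.16]
force: [-0.3, 0.9, 0.0]
opening: 0.0234
```

```bash
python3 - <<'E'
from h import *
plan([0.6045,0.257,0.09],-11.8)
E
```

```text
t 4.15 pos [ 0.5821 -0.0049  0.0209] jawyaw -11.75 tilt 0.11 q6 0.11 F [-0.3  0.9  0. ] M [-0.04  0.04  0.04] open 23.4
 MOVE cm [-6.88 26.1  -3.12] deg [ 0.05  0.09 -0.06]
```

Emit:
jog_arm(
  targets=[
    [-4,0,0,0,0,0,0.9],
    [-9,1,0,0,0,0,0.9],
    [-9,6,-0.7,0,0,0,0.9],
    [-9,11,-1.3,0,0,0,0.9],
    [-9,16,-2,0,0,0,0.9],
  ],
)

```text
t: 4.78
tool_pos: [0.5951, 0.1572, 0.1114]
orientation: [0.162, 1.562, -0.16]
force: [0.3, -0.0, -0.0]
opening: 0.0234
```

```bash
python3 - <<'E'
from h import *
plan([0.6045,0.257,0.09],-11.8)
E
```

```text
t 4.775 pos [0.5951 0.1572 0.1114] jawyaw -11.77 tilt 0.15 q6 0.38 F [ 0.3 -0.  -0. ] M [-0.1   0.08 -0.03] open 23.4
 MOVE cm [ 2.15  9.96 -1.12] deg [ 0.03  0.13 -0.07]
```

Emit:
jog_arm(
  targets=[
    [0,6,-0.6,0,0.1,0,0.9],
    [0,10,-1.1,0,0.1,0,0.9],
    [1.5,10,-1.1,0,0.1,0,0.9],
    [2.1,10,-1.1,0,0.1,0,0.9],
    [2.1,10,-1.1,0,0.1,0,0.9],
  ],
)

```text
t: 5.4
tool_pos: [0.604, 0.2557, 0.0892]
orientation: [0.162, 1.566, -0.163]
force: [-0.0, -0.2, -0.5]
opening: 0.0237
```

```bash
python3 - <<'E'
from h import *
plan([0.6045,0.257,0.0295],-11.8)
c=cam("wrist"); np.savez("w3.npz",**c); crop(c,150,50,490,350,2,"pics/w3.png",1.4)
s=cam("side"); crop(s,230,220,370,370,4,"pics/s3.png",1.5)
E
```

```text
t 5.4 pos [0.604  0.2557 0.0892] jawyaw -11.86 tilt 0.09 q6 0.53 F [-0.  -0.2 -0.5] M [-0.07  0.09  0.02] open 23.7
 MOVE cm [5.97 0.14 0.03] deg [-0.06 -0.09  0.01]
```

View pics/w3.png

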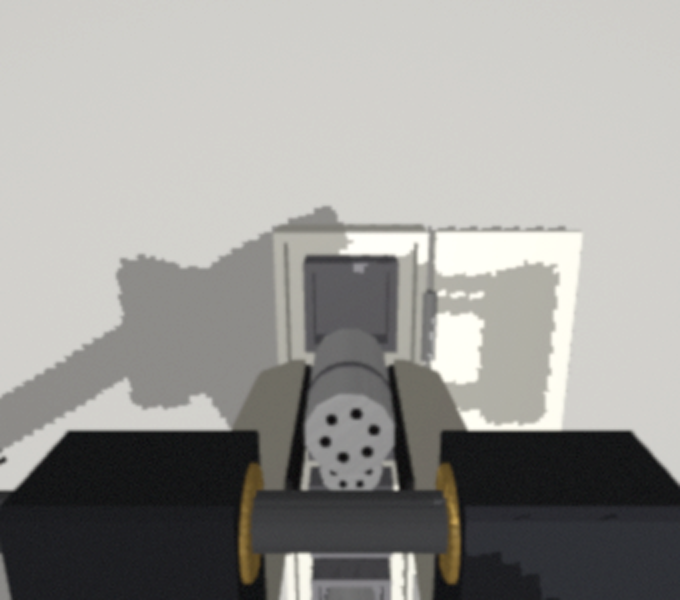

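View pics/s3.png

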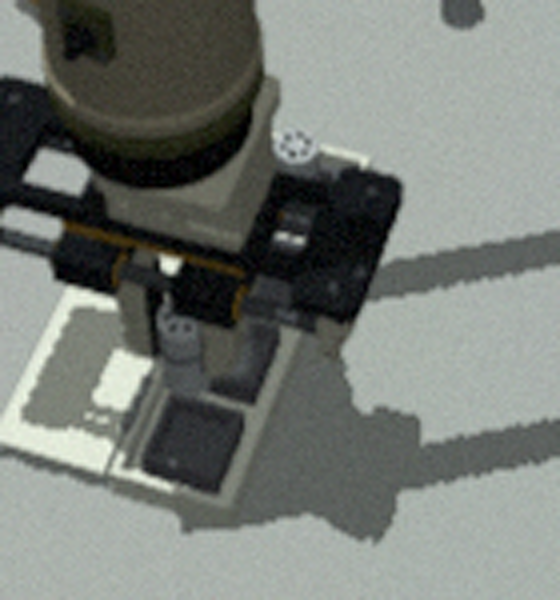

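```bash
python3 - <<'E'
from h import *
c=dict(np.load("w3.npz"))
a=onz(c,302.5,178,.02);b=onz(c,348.5,178,.02); print(a,b,np.linalg.norm(a-b)); n=np.array([.204,.979,0]); print("cell ctr",(a+b)/2-n*.0195)
print("capsule top",onz(c,324.5,263.5,.0892+.029))
E
```

```text
[0.59114481 0.28349733 0.02      ] [0.62766114 0.27589172 0.02      ] 0.037299964712982
cell ctr [0.60542498 0.26060403 0.02      ]
capsule top [0.6040896 0.2576087 0.1182   ]
```

Emit:
jog_arm(
  targets=[
    [0,0.2,0,0,0,0,0.9],
    [2,0.2,0,0,0,0,0.9],
    [3.5,0.2,0,0,0,0,0.9],
    [4.4,0.2,0,0,0,0,0.9],
    [4.4,0.2,0,0,0,0,0.9],
  ],
)

```text
t: 6.12
tool_pos: [0.6042, 0.2577, 0.0448]
orientation: [0.162, 1.567, -0.163]
force: [-0.1, -0.9, -0.3]
opening: 0.0239
```

```bash
python3 - <<'E'
from h import *
plan([0.6045,0.257,0.0295],-11.8)
c=cam("wrist"); crop(c,200,100,440,350,2.4,"pics/w4.png",1.4)
E
```

```text
t 6.125 pos [0.6042 0.2577 0.0448] jawyaw -11.86 tilt 0.12 q6 0.53 F [-0.1 -0.9 -0.3] M [-0.05  0.05 -0.02] open 23.9
 MOVE cm [ 1.53 -0.06  0.04] deg [-0.06 -0.12  0.02]
```

View pics/w4.png

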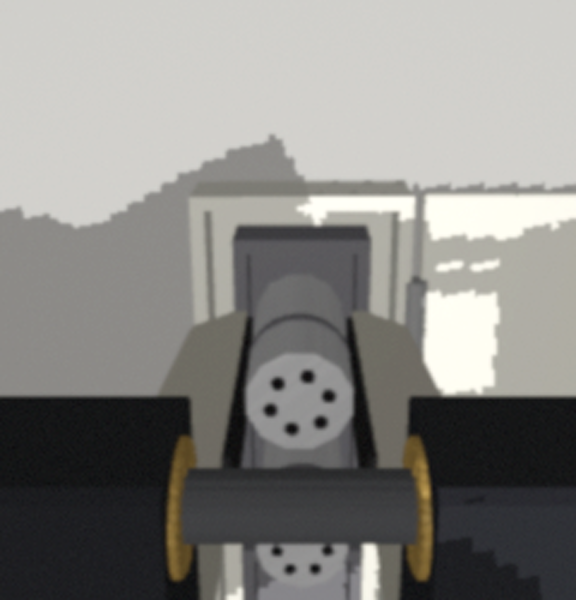

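```bash
python3 - <<'E'
from h import *
c=cam("wrist"); 
for v in (228,240): print(onz(c,200+300/2.4,100+v/2.4,.02))
print(onz(c,200+300/2.4,100+275/2.4,.024)-np.array([.204,.979,0])*.012)
E
```

```text
[0.60958936 0.28031344 0.02      ]
[0.60887159 0.27686505 0.02      ]
[0.60457866 0.25627946 0.024     ]
```

Emit:
jog_arm(
  targets=[
    [0.5,0.1,0,0,0,0,0.9],
    [1,0.1,0,0,0,0,0.9],
    [1.4,0.1,0,0,0,0,0.9],
    [1.5,0.1,0,0,0,0,0.9],
    [1.5,0.1,0,0,0,0,0.9],
  ],
)

```text
t: 6.85
tool_pos: [0.6056, 0.2591, 0.0316]
orientation: [0.163, 1.564, -0.162]
force: [-0.4, -0.5, -1.0]
opening: 0.0239
```

```bash
python3 - <<'E'
from h import *
plan([0.6045,0.258,0.0293],-11.8)
c=cam("wrist"); crop(c,200,100,440,350,2.4,"pics/w5.png",1.4)
E
```

```text
t 6.85 pos [0.6056 0.2591 0.0316] jawyaw -11.87 tilt 0.06 q6 0.53 F [-0.4 -0.5 -1. ] M [-0.1   0.13  0.01] open 23.9
 MOVE cm [ 0.23 -0.13 -0.09] deg [-0.07  0.02 -0.06]
```

View pics/w5.png

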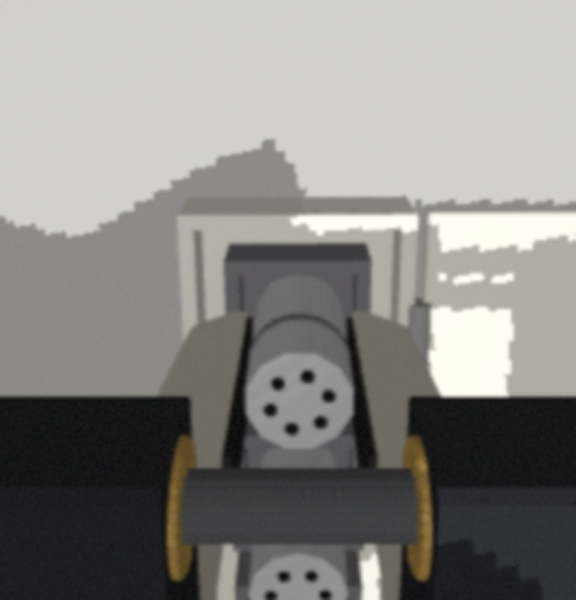

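Emit:
jog_arm(
  targets=[
    [0.15,-0.05,-0.05,0,0,0,0.9],
    [0.25,-0.05,-0.05,0,0,0,0.9],
    [0.25,-0.05,-0.05,0,0,0,0.5],
    [0.25,-0.05,-0.05,0,0,0,0.5],
    [0.25,-0.05,-0.05,0,0,0,0.5],
  ],
)

```text
t: 7.52
tool_pos: [0.6053, 0.2588, 0.0294]
orientation: [0.164, 1.564, -0.162]
force: [0.8, -0.3, -0.8]
opening: 0.0451
```

```bash
python3 - <<'E'
from h import *
plan([0.6045,0.258,0.12],-11.8)
E
```

```text
t 7.525 pos [0.6053 0.2588 0.0294] jawyaw -11.87 tilt 0.08 q6 0.53 F [ 0.8 -0.3 -0.8] M [-0.04  0.11 -0.02] open 45.1
 MOVE cm [-9.06 -0.08 -0.05] deg [-0.07  0.04 -0.07]
```

Emit:
jog_arm(
  targets=[
    [-4,0,0,0,0,0,0.5],
    [-9,-1,0,0,0,0,0.4],
    [-9,-7,-1,0,0,0,0.2],
    [-9,-13,-1.8,0,0,0,0],
    [-9,-19,-2.6,0,0,0,0],
  ],
)

```text
t: 8.15
tool_pos: [0.54, 0.0766, 0.1194]
orientation: [0.163, 1.563, -0.161]
force: [-0.6, 0.2, -0.3]
opening: 0.0808
```

```bash
python3 - <<'E'
from h import *
plan([0.496,-0.047,0.11],-11.8)
c=cam("wrist"); crop(c,0,0,640,400,1.25,"pics/w6.png",1.2);np.savez("w6.npz",**c)
E
```

```text
t 8.15 pos [0.54   0.0766 0.1194] jawyaw -11.83 tilt 0.12 q6 0.25 F [-0.6  0.2 -0.3] M [-0.12  0.08  0.03] open 80.8
 MOVE cm [  0.92 -13.    -1.78] deg [-0.03  0.09 -0.07]
```

View pics/w6.png

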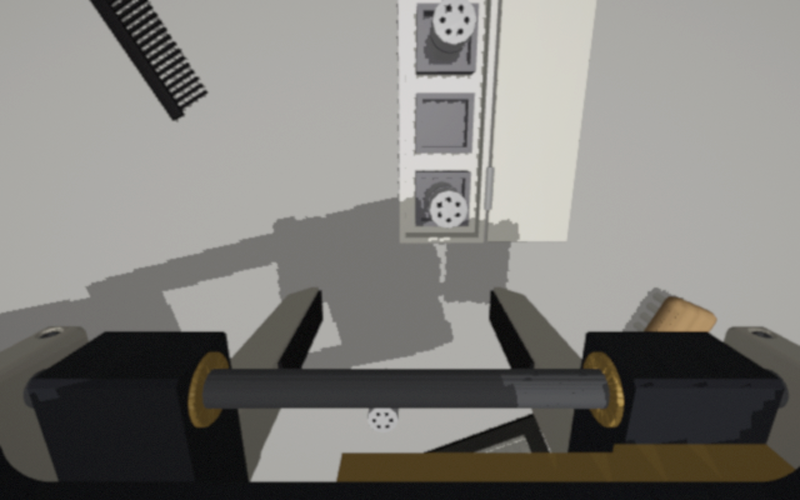

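```bash
python3 - <<'E'
from h import *
c=dict(np.load("w6.npz")); K=1/1.25
print("B",onz(c,383*K,418*K,.05)); q=[(415,94),(475,93),(473,153),(415,153)]
P=np.array([onz(c,u*K,v*K,.02) for u,v in q]); print(P.round(4),P.mean(0))
t=cam("top");s=cam("side"); print(tri((c,383*K,418*K),(s,225+337/2.8,140+193/2.8)))
E
```

```text
B [ 0.49672541 -0.04558484  0.05      ]
[[0.5675 0.1786 0.02  ]
 [0.6067 0.1711 0.02  ]
 [0.5994 0.133  0.02  ]
 [0.56   0.1412 0.02  ]] [0.58338898 0.15595078 0.02      ]
(array([ 0.49833478, -0.04012121,  0.05640472]), [np.float64(0.0533486640845612), np.float64(0.05334866408452972)])
```

Emit:
jog_arm(
  targets=[
    [0.5,-6.2,-0.9,0,0,0,0],
    [0.9,-12,-1.7,0,0,0,0],
    [0.9,-13,-1.8,0,0.1,0,0],
    [0.9,-13,-1.8,0,0.1,0,0],
  ],
)

```text
t: 8.8
tool_pos: [0.4959, -0.0474, 0.1105]
orientation: [0.168, 1.564, -0.165]
force: [1.6, 0.3, -0.0]
opening: 0.0931
```

```bash
python3 - <<'E'
from h import *
plan([0.496,-0.047,0.021],-11.8)
c=cam("wrist"); np.savez("w7.npz",**c); crop(c,150,150,490,400,2,"pics/w7.png",1.4)
E
```

```text
t 8.8 pos [ 0.4959 -0.0474  0.1105] jawyaw -12.14 tilt 0.09 q6 0.01 F [ 1.6  0.3 -0. ] M [-0.06  0.09  0.02] open 93.1
 MOVE cm [8.95 0.02 0.  ] deg [-0.34 -0.   -0.09]
```

View pics/w7.png

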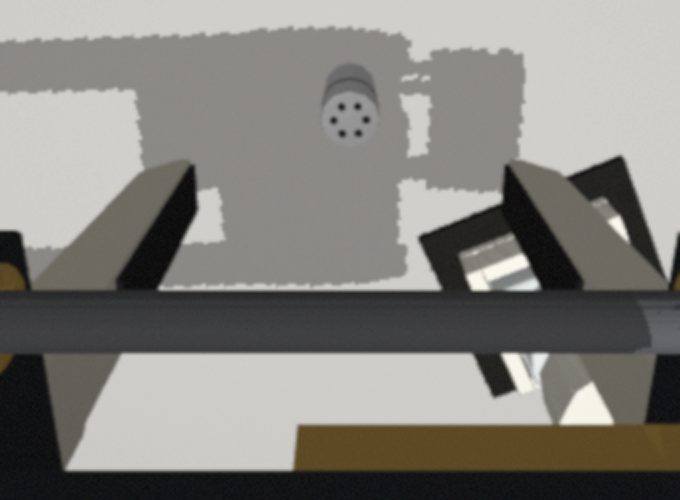

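```bash
python3 - <<'E'
from h import *
c=dict(np.load("w7.npz")); print(onz(c,324.5,209,.05)); c6=dict(np.load("w6.npz")); s=cam("side"); print(tri((c,324.5,209),(c6,383*.8,418*.8)))
E
```

```text
[ 0.49581572 -0.04611285  0.05      ]
(array([ 0.49603154, -0.04673089,  0.04849191]), [np.float64(0.3427596637474952), np.float64(0.3427596637474544)])
```

Emit:
jog_arm(
  targets=[
    [4.5,0.05,0.1,0,0,0,0],
    [8.9,0.1,0.1,0,0,0,0.2],
    [8.9,0.1,0.1,0,0,0,0.4],
    [8.9,0.1,0.1,0,0,0,0.4],
    [8.9,0.1,0.1,0,0,0,0.6],
  ],
)

```text
t: 9.52
tool_pos: [0.4994, -0.0454, 0.0239]
orientation: [0.165, 1.561, -0.163]
force: [0.0, 0.1, -0.1]
opening: 0.0575
```

Emit:
jog_arm(
  targets=[
    [0,0,0,0,0,0,0.9],
    [0,0,0,0,0,0,0.9],
    [0,0,0,0,0,0,0.9],
    [0,0,0,0,0,0,0.9],
    [0,0,0,0,0,0,0.9],
  ],
)

```text
t: 10.15
tool_pos: [0.4994, -0.0455, 0.024]
orientation: [0.165, 1.561, -0.163]
force: [-0.7, 0.3, 3.5]
opening: 0.0234
```

```bash
python3 - <<'E'
from h import *
plan([0.5835,0.1558,0.09],-11.8)
E
```

```text
t 10.15 pos [ 0.4994 -0.0455  0.024 ] jawyaw -11.99 tilt 0.24 q6 0.01 F [-0.7  0.3  3.5] M [-0.02  0.35  0.  ] open 23.4
 MOVE cm [-6.54 21.45  4.07] deg [-0.19  0.21 -0.1 ]
```

Emit:
jog_arm(
  targets=[
    [-4,0,0,0,0,0,0.9],
    [-9,0.5,0,0,0,0,0.9],
    [-9,5.5,1,0,0.2,0,0.9],
    [-9,10.5,2,0,0.2,0,0.9],
    [-9,15.5,3,0,0.2,0,0.9],
  ],
)

```text
t: 10.78
tool_pos: [0.5611, 0.1011, 0.1144]
orientation: [0.166, 1.564, -0.163]
force: [0.2, -0.1, -0.4]
opening: 0.0236
```

```bash
python3 - <<'E'
from h import *
plan([0.5835,0.1558,0.09],-11.8)
c=cam("wrist"); crop(c,150,0,490,350,1.7,"pics/w8.png",1.4)
E
```

```text
t 10.775 pos [0.5611 0.1011 0.1144] jawyaw -12.03 tilt 0.1 q6 0.3 F [ 0.2 -0.1 -0.4] M [-0.08  0.04 -0.02] open 23.6
 MOVE cm [2.45 5.81 1.05] deg [-0.23  0.03 -0.1 ]
```

View pics/w8.png

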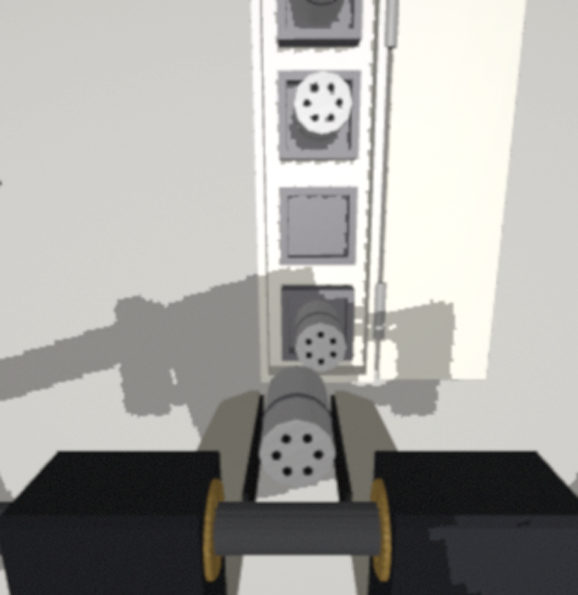

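Emit:
jog_arm(
  targets=[
    [0,3.5,0.6,0,0,0,0.9],
    [0,5.8,1,-0.2,0,0,0.9],
    [2.5,5.8,1,-0.2,0,0,0.9],
    [5,5.8,1,-0.2,0,0,0.9],
    [6.1,5.8,1,-0.2,0,0,0.9],
  ],
)

```text
t: 11.45
tool_pos: [0.5829, 0.1613, 0.0515]
orientation: [0.164, 1.566, -0.157]
force: [-1.3, -0.4, 0.2]
opening: 0.0234
```

```bash
python3 - <<'E'
from h import *
plan([0.5835,0.1558,0.032],-11.8)
c=cam("wrist"); np.savez("w9.npz",**c); crop(c,200,50,440,350,2,"pics/w9.png",1.4)
E
```

```text
t 11.45 pos [0.5829 0.1613 0.0515] jawyaw -11.7 tilt 0.26 q6 0.39 F [-1.3 -0.4  0.2] M [-0.09  0.1  -0.02] open 23.4
 MOVE cm [ 1.95 -0.54  0.18] deg [ 0.1  -0.11 -0.23]
```

View pics/w9.png

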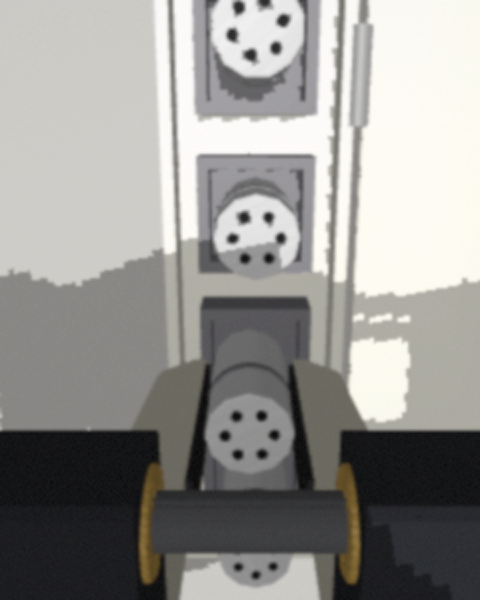

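Emit:
jog_arm(
  targets=[
    [0,-0.5,0.1,0,0,0,0.9],
    [0.3,-0.5,0.1,0,0,0,0.9],
    [0.3,-0.5,0.1,0,0,0,0.9],
  ],
)

```text
t: 11.88
tool_pos: [0.5829, 0.156, 0.0483]
orientation: [0.164, 1.566, -0.157]
force: [-0.9, 0.5, -0.6]
opening: 0.0233
```

```bash
python3 - <<'E'
from h import *
plan([0.5835,0.1558,0.032],-11.8)
c=cam("wrist"); np.savez("w10.npz",**c); crop(c,240,130,400,300,3.5,"pics/w10.png",1.4)
E
```

```text
t 11.875 pos [0.5829 0.156  0.0483] jawyaw -11.73 tilt 0.26 q6 0.38 F [-0.9  0.5 -0.6] M [-0.05  0.1   0.02] open 23.3
 MOVE cm [ 1.63 -0.01  0.06] deg [ 0.07 -0.1  -0.24]
```

View pics/w10.png

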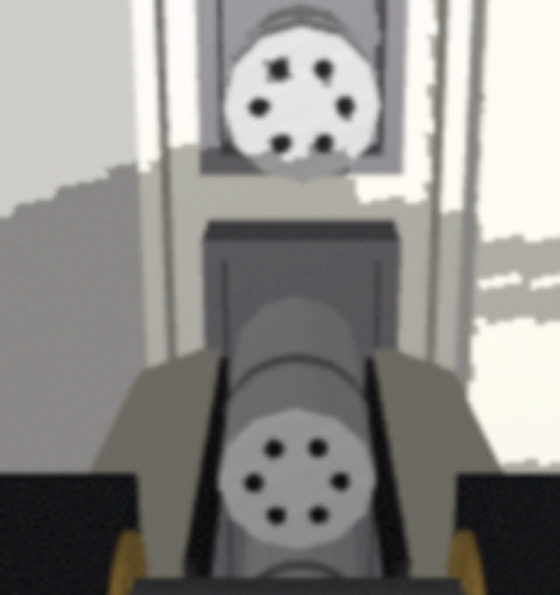

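```bash
python3 - <<'E'
from h import *
c=dict(np.load("w10.npz")); n=np.array([.204,.979,0])
U=lambda u,v:(240+u/3.5,130+v/3.5)
a=onz(c,*U(206,240),.02);b=onz(c,*U(398,240),.02);print(np.linalg.norm(a-b),"cell",(a+b)/2-n*.0195)
print("cap bottom",onz(c,*U(296,296),.0243)-n*.012)
print("cap top",onz(c,*U(296,480),.0743))
E
```

```text
0.0375503683768257 cell [0.58372896 0.15597896 0.02      ]
cap bottom [0.58208455 0.15369119 0.0243    ]
cap top [0.58223832 0.15402011 0.0743    ]
```

Emit:
jog_arm(
  targets=[
    [0,0.2,0.1,0,0,0,0.9],
    [0.6,0.2,0.1,0,0,0,0.9],
    [1.2,0.2,0.1,0,0,0,0.9],
    [1.5,0.2,0.1,0,0,0,0.9],
    [1.5,0.2,0.1,0,0,0,0.9],
  ],
)

```text
t: 12.55
tool_pos: [0.5839, 0.1578, 0.0328]
orientation: [0.164, 1.567, -0.157]
force: [-0.1, -0.1, -0.0]
opening: 0.0236
```

```bash
python3 - <<'E'
from h import *
plan([0.5845,0.1578,0.032],-11.8)
c=cam("wrist"); crop(c,240,130,400,300,3.5,"pics/w11.png",1.4)
E
```

```text
t 12.55 pos [0.5839 0.1578 0.0328] jawyaw -11.72 tilt 0.26 q6 0.38 F [-0.1 -0.1 -0. ] M [-0.07  0.08 -0.  ] open 23.6
 MOVE cm [0.08 0.01 0.06] deg [ 0.08 -0.15 -0.22]
```

View pics/w11.png

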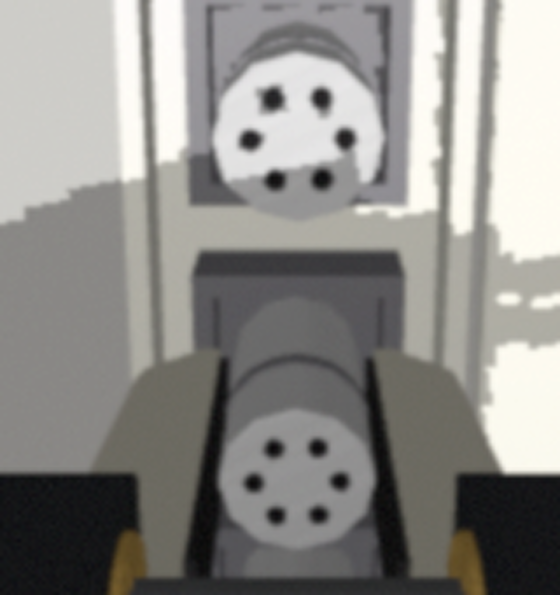

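Emit:
jog_arm(
  targets=[
    [0.08,0,0,0,0,0,0.9],
    [0.1,0,0,0,0,0,0.9],
    [0.1,0,0,0,0,0,0.5],
    [0.1,0,0,0,0,0,0.5],
    [0.1,0,0,0,0,0,0.5],
  ],
)

```text
t: 13.22
tool_pos: [0.5842, 0.1579, 0.0322]
orientation: [0.164, 1.566, -0.157]
force: [0.1, -0.3, 0.1]
opening: 0.045
```

Emit:
jog_arm(
  targets=[
    [-4,0,0,0,0,0,0.4],
    [-9,0,0,0,0,0,0.2],
    [-14,-1,0,0,0,0,0],
    [-14,-7,0,0,0,0,0],
    [-14,-13,0,0,0,0,0],
  ],
)

```text
t: 13.85
tool_pos: [0.5583, 0.0291, 0.173]
orientation: [0.162, 1.564, -0.156]
force: [-0.0, -0.6, -0.4]
opening: 0.0904
```

```bash
python3 - <<'E'
from h import *
plan([0.577,-0.175,0.2],-11.8)
c=cam("wrist"); crop(c,0,0,640,400,1.25,"pics/w12.png",1.2);np.savez("w12.npz",**c)
s=cam("side"); crop(s,225,140,365,350,2.8,"pics/s12.png",1.4) 
E
```

```text
t 13.85 pos [0.5583 0.0291 0.173 ] jawyaw -11.61 tilt 0.25 q6 0.16 F [-0.  -0.6 -0.4] M [-0.05  0.07 -0.01] open 90.4
 MOVE cm [ -2.78 -19.6    5.94] deg [ 0.19  0.03 -0.25]
```

View pics/w12.png

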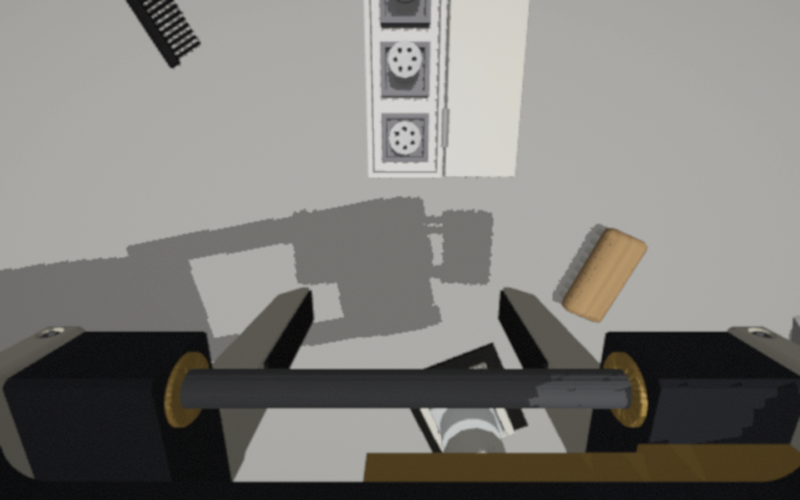

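View pics/s12.png

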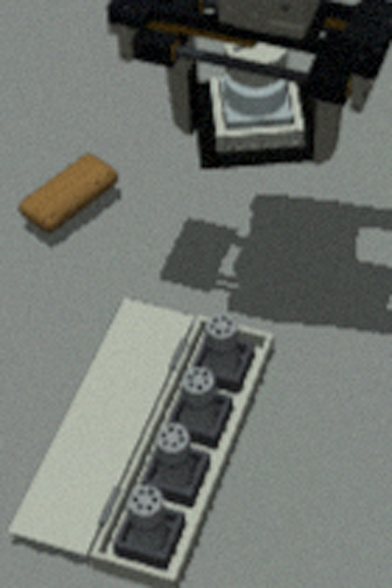

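Side and wrist views both show all four cells filled with upright capsules (s12 tops at (220,327), (197,380), (173,437) and (145,500)). Next, a look at the cap.

Emit:
jog_arm(
  targets=[
    [-2.5,-6,1.5,0,0,0,0],
    [-3,-12,3,0,0,0,0],
    [-3,-18,4.5,0,0,0,0],
    [-3,-24,6,0,0,0,0],
    [-3,-25.5,6,0,0,0,0],
  ],
)

```text
t: 14.58
tool_pos: [0.5628, -0.2399, 0.2011]
orientation: [0.168, 1.566, -0.165]
force: [-0.4, 0.9, -0.7]
opening: 0.093
```

Emit:
jog_arm(
  targets=[
    [0,0,0,0,0,0,0],
    [0,0,0,0,0,0,0],
  ],
)

```text
t: 14.82
tool_pos: [0.563, -0.2383, 0.201]
orientation: [0.168, 1.566, -0.164]
force: [-0.8, 0.1, -0.7]
opening: 0.0931
```

```bash
python3 - <<'E'
from h import *
plan([0.577,-0.175,0.2],-11.8)
c=cam("wrist"); crop(c,150,0,490,330,1.8,"pics/w13.png",1.1);np.savez("w13.npz",**c)
E
```

```text
t 14.825 pos [ 0.563  -0.2383  0.201 ] jawyaw -12.09 tilt 0.18 q6 -0.27 F [-0.8  0.1 -0.7] M [-0.08  0.03  0.01] open 93.1
 MOVE cm [0.11 6.49 0.04] deg [-0.29 -0.1  -0.14]
```

View pics/w13.png

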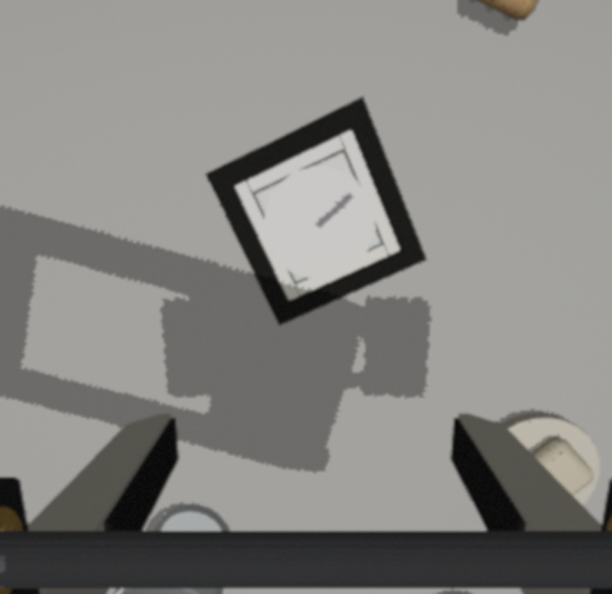

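```bash
python3 - <<'E'
from h import *
c=dict(np.load("w13.npz")); g=c["frame"][50:185,260:395].astype(float).mean(2)
print(np.percentile(g,[50,80,95,99]))
g=np.clip((g-150)*255/90,0,255).astype(np.uint8)
cv2.imwrite("pics/w13z.png",cv2.resize(g,None,fx=4.4,fy=4.4,interpolation=cv2.INTER_CUBIC))
E
```

```text
[145.66666667 178.66666667 182.         182.33333333]
```

View pics/w13z.png

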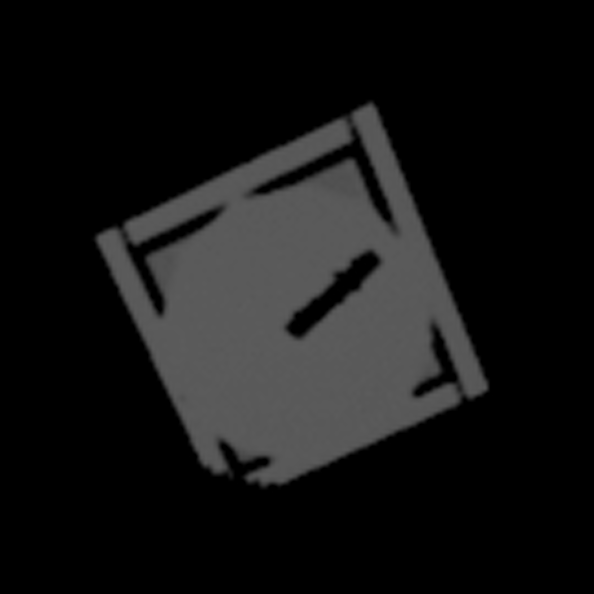

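```bash
python3 - <<'E'
from h import *
c=dict(np.load("w13.npz")); f=c["frame"][60:165,275:375].astype(float)
out=[]
for k in (0,2):
    g=cv2.GaussianBlur(f[:,:,k],(0,0),0.5); lo,hi=(172,188) if k==0 else (168,188)
    print(np.percentile(f[:,:,k],[50,90,98]))
    p=np.percentile(f[:,:,k],98)
    out.append(np.clip((g-p+14)*255/16,0,255).astype(np.uint8))
cv2.imwrite("pics/w13y.png",cv2.resize(np.hstack(out),None,fx=4,fy=4,interpolation=cv2.INTER_CUBIC))
E
```

```text
[148. 183. 184.]
[144. 181. 181.]
```

View pics/w13y.png

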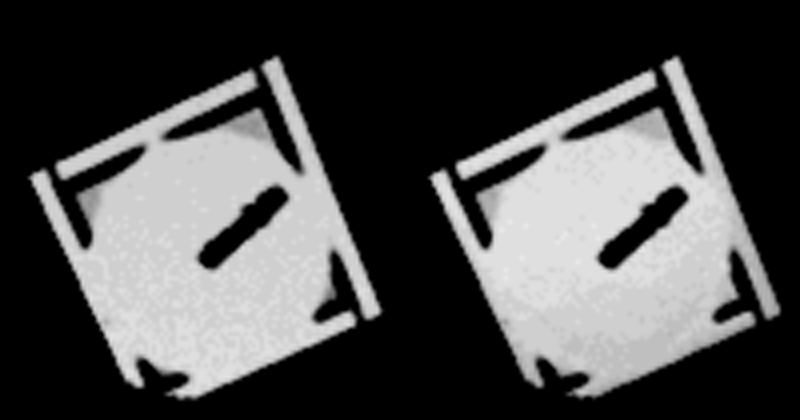

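```bash
python3 - <<'E'
from h import *
c=dict(np.load("w13.npz")); f=c["frame"].astype(float).mean(2)
# foot: black mask
f[0:0]=0
m=((f<45)).astype(np.uint8); m[200:]=0; m[:, :240]=0; m[:,420:]=0
ct=max(cv2.findContours(m,cv2.RETR_EXTERNAL,cv2.CHAIN_APPROX_NONE)[0],key=cv2.contourArea)
q=cv2.approxPolyDP(cv2.convexHull(ct),6,True)[:,0].astype(float); print(q.tolist())
P=np.array([onz(c,u,v,.004) for u,v in q]); print(P.round(4),"ctr",P.mean(0).round(4),[np.linalg.norm(P[i]-P[i-1]).round(4) for i in range(len(P))])
d=P[1]-P[0]; print("holder ang",np.degrees(np.arctan2(d[1],d[0])).round(1), np.degrees(np.arctan2(*(P[2]-P[1])[[1,0]])).round(1))
# mark
x0,y0,x1,y1=318,100,352,135
s=f[y0:y1,x0:x1]; mm=(s<150).astype(np.uint8); n,l,st,ce=cv2.connectedComponentsWithStats(mm); k=1+np.argmax(st[1:,4]); print(st[1:],k)
v,u=np.nonzero(l==k); Q=np.array([onz(c,a+x0,b+y0,.094) for a,b in zip(u,v)]); mu=Q.mean(0); w,V=np.linalg.eigh(np.cov(Q[:,:2].T)); d=V[:,1]; pr=(Q-mu)[:,:2]@d
print("mark mid",mu.round(4),"ang",np.degrees(np.arctan2(d[1],d[0])).round(1),"len",np.ptp(pr).round(4),"ends",mu[:2]+d*pr.min(),mu[:2]+d*pr.max())
E
```

```text
[[351.0, 56.0], [384.0, 143.0], [305.0, 179.0], [266.0, 97.0]]
[[ 0.6195 -0.1119  0.004 ]
 [ 0.6408 -0.2149  0.004 ]
 [ 0.5374 -0.2384  0.004 ]
 [ 0.5151 -0.1341  0.004 ]] ctr [ 0.5782 -0.1748  0.004 ] [np.float64(0.1067), np.float64(0.1052), np.float64(0.1061), np.float64(0.1067)]
holder ang -78.3 -167.2
[[ 8  8 20 18 89]] 1
mark mid [ 0.5868 -0.1696  0.094 ] ang -150.5 len 0.0216 ends [ 0.59605732 -0.16438999] [ 0.57721493 -0.17503845]
```

```bash
python3 - <<'E'
from h import *
c=dict(np.load("w13.npz")); s=cam("side")
print("mark mid h",tri((c,*proj(c,np.array([.5868,-.1696,.094]))),(s,225+246/2.8,140+45.5/2.8)))
plan([0.5778,-0.1749,0.14],-0.5)
E
```

```text
mark mid h (array([ 0.58744855, -0.16950666,  0.09481585]), [np.float64(0.674692475385039), np.float64(0.6746924753849055)])
t 14.925 pos [ 0.5632 -0.238   0.2012] jawyaw -12.03 tilt 0.15 q6 -0.27 F [0.7 0.4 0.3] M [-0.11  0.05  0.  ] open 92.5
 MOVE cm [6.13 6.47 0.13] deg [-11.53  -0.07  -0.13]
```

Cap top measures 94.8 mm against an expected 94 mm. Moving above it.

Emit:
jog_arm(
  targets=[
    [2,6.5,0.1,-6,0,0,0],
    [6.1,6.5,0.1,-11.5,0,0,0],
    [6.1,6.5,0.1,-11.5,0,0,0],
    [6.1,6.5,0.1,-11.5,0,0,0],
  ],
  squeeze=55,
)

```text
t: 15.42
tool_pos: [0.5781, -0.1744, 0.1418]
orientation: [0.01, 1.571, -0.007]
force: [0.1, -0.8, 1.4]
opening: 0.0927
```

```bash
python3 - <<'E'
from h import *
plan([0.5778,-0.1749,0.065],-0.5)
c=cam("wrist"); crop(c,150,100,490,400,2,"pics/w14.png",1.2);np.savez("w14.npz",**c)
t=cam("top"); crop(t,310,130,410,230,5,"pics/t14.png",1.5)
E
```

```text
t 15.425 pos [ 0.5781 -0.1744  0.1418] jawyaw -0.61 tilt 0.11 q6 -0.37 F [ 0.1 -0.8  1.4] M [-0.09  0.06  0.03] open 92.7
 MOVE cm [ 7.68 -0.06 -0.03] deg [-0.11 -0.   -0.11]
```

View pics/w14.png

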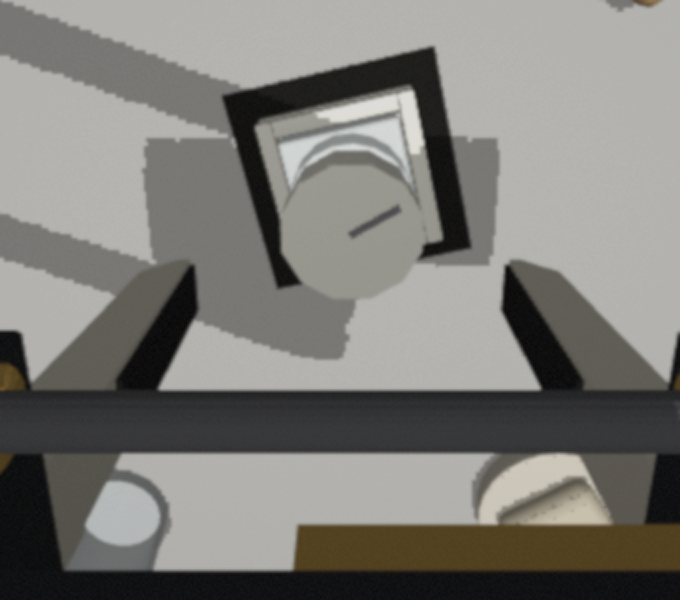

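```bash
python3 - <<'E'
from h import *
c=dict(np.load("w14.npz")); crop(c,280,165,375,255,6,"pics/w14z.png",1.6)
q=[(325,185)]
for (u,v) in [(325,177),(325,249),(290,213),(362,213),(325,217.5),(350,204.5)]: print((u,v),onz(c,u,v,.094).round(4))
E
```

```text
(325, 177) [ 0.5784 -0.1439  0.094 ]
(325, 249) [ 0.5779 -0.2022  0.094 ]
(290, 213) [ 0.5514 -0.1718  0.094 ]
(362, 213) [ 0.6064 -0.1723  0.094 ]
(325, 217.5) [ 0.5781 -0.1757  0.094 ]
(350, 204.5) [ 0.5971 -0.1654  0.094 ]
```

View pics/w14z.png

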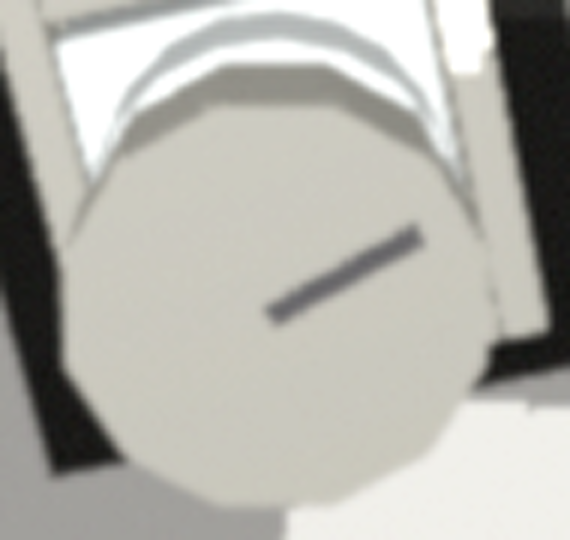

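Emit:
jog_arm(
  targets=[
    [3,0,0.05,0,0,0,0],
    [6,0,0.05,0,0,0,0],
    [7.6,0,0.05,0,0,0,0],
    [7.6,0,0.05,0,0,0,0],
    [7.6,0,0.05,0,0,0,0],
  ],
)

```text
t: 16.15
tool_pos: [0.5805, -0.1759, 0.0685]
orientation: [0.009, 1.567, -0.009]
force: [0.3, -0.2, 0.3]
opening: 0.0932
```

```bash
python3 - <<'E'
from h import *
plan([0.5785,-0.1744,0.065],-0.5)
c=cam("wrist"); crop(c,150,100,490,400,2,"pics/w15.png",1.2)
E
```

```text
t 16.15 pos [ 0.5805 -0.1759  0.0685] jawyaw -0.66 tilt 0.24 q6 -0.37 F [ 0.3 -0.2  0.3] M [-0.11  0.06 -0.03] open 93.2
 MOVE cm [ 0.34  0.14 -0.2 ] deg [-0.16  0.24 -0.02]
```

View pics/w15.png

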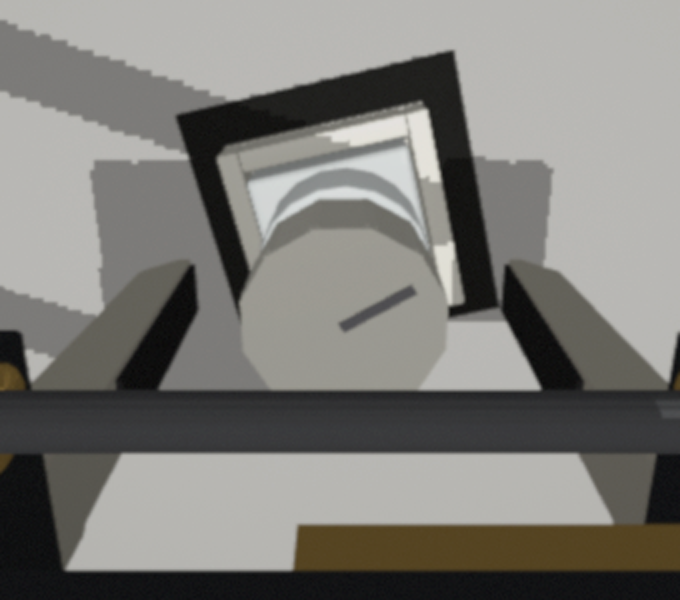

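Emit:
jog_arm(
  targets=[
    [0.35,0.1,-0.2,0,0.2,0,0],
    [0.35,0.1,-0.2,0,0.2,0,0],
    [0.35,0.1,-0.2,0,0.2,0,0.2],
  ],
)

```text
t: 16.58
tool_pos: [0.5787, -0.1748, 0.0653]
orientation: [0.009, 1.569, -0.009]
force: [-0.3, -0.6, -0.4]
opening: 0.0871
```

```bash
python3 - <<'E'
from h import *
plan([0.5785,-0.1744,0.065],-0.5)
E
```

```text
t 16.575 pos [ 0.5787 -0.1748  0.0653] jawyaw -0.64 tilt 0.07 q6 -0.37 F [-0.3 -0.6 -0.4] M [-0.07  0.06  0.04] open 87.1
 MOVE cm [ 0.03  0.04 -0.02] deg [-0.14  0.07 -0.01]
```

Emit:
jog_arm(
  targets=[
    [0,0,0,0,0,0,0.7],
    [0,0,0,0,0,0,0.7],
    [0,0,0,0,0,0,0.7],
    [0,0,0,0,0,0,0.7],
    [0,0,0,0,0,0,0.7],
  ],
  squeeze=45,
)

```text
t: 17.2
tool_pos: [0.5788, -0.1749, 0.0653]
orientation: [0.009, 1.569, -0.009]
force: [0.2, -0.6, -0.8]
opening: 0.0538
```

```bash
python3 - <<'E'
from h import *
plan([0.5785,-0.1744,0.065],-0.5)
E
```

```text
t 17.2 pos [ 0.5788 -0.1749  0.0653] jawyaw -0.65 tilt 0.08 q6 -0.37 F [ 0.2 -0.6 -0.8] M [-0.06 -0.03 -0.03] open 53.8
 MOVE cm [ 0.03  0.05 -0.03] deg [-0.15  0.08 -0.  ]
```

Emit:
jog_arm(
  targets=[
    [0,0,0,0,0,0,0.7],
    [0,0,0,-5,0,0,0.7],
    [0,0,0,-10,0,0,0.7],
    [0,0,0,-15,0,0,0.7],
    [0,0,0,-20,0,0,0.7],
  ],
  squeeze=58,
)

```text
t: 17.82
tool_pos: [0.5788, -0.1748, 0.0653]
orientation: [-0.267, 1.553, 0.267]
force: [0.1, 0.2, -0.3]
opening: 0.0537
```

```bash
python3 - <<'E'
from h import *
plan([0.5785,-0.1744,0.065],59.5)
c=cam("wrist"); crop(c,150,100,490,400,2,"pics/w16.png",1.2)
E
```

```text
t 17.825 pos [ 0.5788 -0.1748  0.0653] jawyaw 19.5 tilt 0.08 q6 -0.72 F [ 0.1  0.2 -0.3] M [-0.1   0.04 -0.23] open 53.7
 MOVE cm [ 0.03  0.05 -0.01] deg [-40.     0.07   0.05]
```

View pics/w16.png

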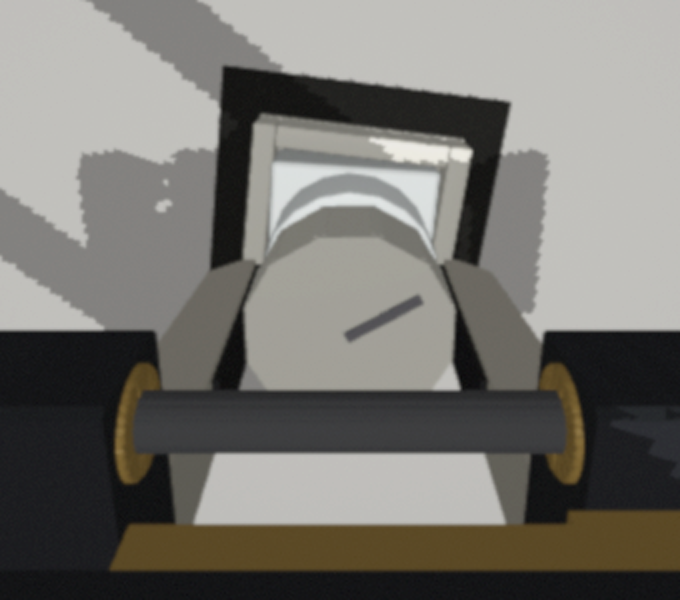

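Emit:
jog_arm(
  targets=[
    [0,0,0,-4,0,0,0.7],
    [0,0,0,-8,0,0,0.7],
    [0,0,0,-12,0,0,0.7],
  ],
)

```text
t: 18.25
tool_pos: [0.5787, -0.1749, 0.0653]
orientation: [-0.435, 1.525, 0.434]
force: [-0.1, -0.1, 1.4]
opening: 0.0537
```

```bash
python3 - <<'E'
from h import *
plan([0.5785,-0.1744,0.065],59.5)
E
```

```text
t 18.25 pos [ 0.5787 -0.1749  0.0653] jawyaw 31.78 tilt 0.08 q6 -0.93 F [-0.1 -0.1  1.4] M [-0.07  0.03 -0.28] open 53.7
 MOVE cm [0.03 0.06 0.01] deg [-27.72   0.06   0.05]
```

Emit:
jog_arm(
  targets=[
    [0,0,0,-3,0,0,0.7],
    [0,0,0,-6,0,0,0.7],
  ],
)

```text
t: 18.5
tool_pos: [0.5788, -0.1749, 0.0655]
orientation: [-0.516, 1.507, 0.516]
force: [-0.1, 0.6, 1.6]
opening: 0.0537
```

```bash
python3 - <<'E'
from h import *
plan([0.5785,-0.1744,0.065],59.5)
E
```

```text
t 18.5 pos [ 0.5788 -0.1749  0.0655] jawyaw 37.77 tilt 0.08 q6 -1.04 F [-0.1  0.6  1.6] M [-0.    0.16 -0.19] open 53.7
 MOVE cm [0.05 0.06 0.01] deg [-21.73   0.06   0.06]
```

Turned 38.4° so far; drag is still 0.19 N m and the upward force small. Continuing.

Emit:
jog_arm(
  targets=[
    [0,0,0,-3,0,0,0.7],
    [0,0,0,-5,0,0,0.7],
  ],
)

```text
t: 18.75
tool_pos: [0.5791, -0.1751, 0.0668]
orientation: [-0.584, 1.489, 0.583]
force: [-4.6, 2.8, 14.2]
opening: 0.0539
```

```bash
python3 - <<'E'
from h import *
plan([0.5785,-0.1744,0.065],59.5)
E
```

```text
t 18.75 pos [ 0.5791 -0.1751  0.0668] jawyaw 42.77 tilt 0.12 q6 -1.13 F [-4.6  2.8 14.2] M [0.34 1.05 0.03] open 53.9
 MOVE cm [0.18 0.1  0.  ] deg [-16.73   0.07   0.1 ]
```

Emit:
jog_arm(
  targets=[
    [0,0,0,-3,0,0,0.7],
    [0,0,0,-5,0,0,0.7],
  ],
)

```text
t: 19.0
tool_pos: [0.5798, -0.1754, 0.068]
orientation: [-0.653, 1.468, 0.65]
force: [-1.1, 0.7, 5.6]
opening: 0.0533
```

```bash
python3 - <<'E'
from h import *
plan([0.5785,-0.1744,0.065],59.5)
E
```

```text
t 19.0 pos [ 0.5798 -0.1754  0.068 ] jawyaw 47.8 tilt 0.21 q6 -1.21 F [-1.1  0.7  5.6] M [ 0.06  0.23 -0.07] open 53.3
 MOVE cm [ 0.3   0.16 -0.02] deg [-11.7    0.09   0.2 ]
```

Emit:
jog_arm(
  targets=[
    [-0.4,0,0,0,0,0,0.7],
    [-0.8,0,0,0,0,0,0.7],
    [-1,0,0,0,0,0,0.7],
  ],
)

```text
t: 19.38
tool_pos: [0.5798, -0.1754, 0.0782]
orientation: [-0.653, 1.468, 0.649]
force: [-0.6, -0.0, 0.6]
opening: 0.0537
```

```bash
python3 - <<'E'
from h import *
plan([0.5785,-0.1744,0.1085],47.8)
c=cam("wrist"); crop(c,150,100,490,400,2,"pics/w17.png",1.2)
s=cam("side"); crop(s,250,100,390,220,4,"pics/s17.png",1.4)
E
```

```text
t 19.375 pos [ 0.5798 -0.1754  0.0782] jawyaw 47.76 tilt 0.22 q6 -1.21 F [-0.6 -0.   0.6] M [0.   0.02 0.02] open 53.7
 MOVE cm [-3.03  0.15 -0.01] deg [-0.04  0.11  0.19]
```

View pics/w17.png

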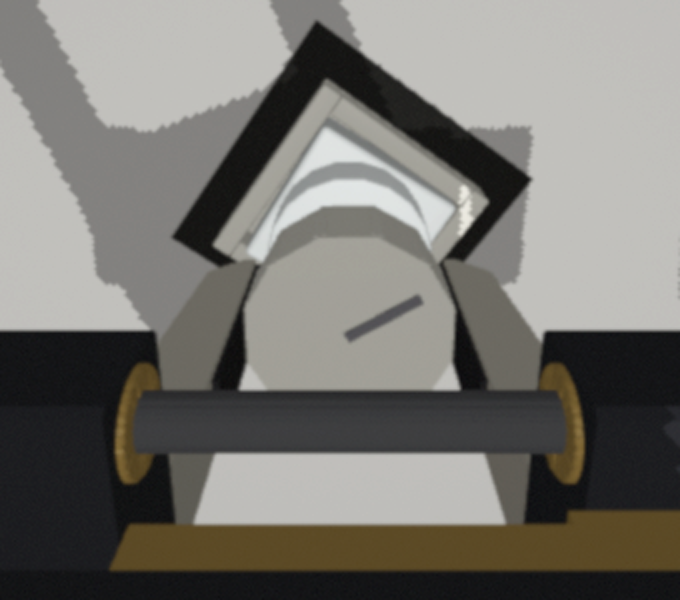

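View pics/s17.png

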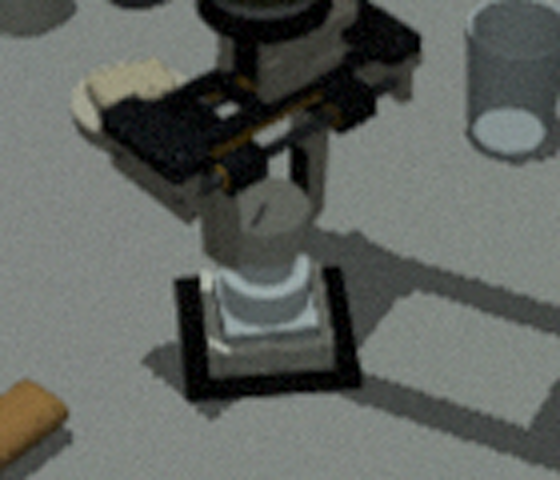

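Emit:
jog_arm(
  targets=[
    [-0.8,0,0,0,0,0,0.7],
    [-1.6,0,0,0,0,0,0.7],
    [-2.4,0,0,0,0.1,0.2,0.7],
    [-3.2,0,0,0,0.1,0.2,0.7],
    [-3.2,0,0,0,0.1,0.2,0.7],
  ],
)

```text
t: 20.1
tool_pos: [0.5805, -0.1756, 0.1114]
orientation: [-0.652, 1.469, 0.65]
force: [0.5, 0.1, 0.6]
opening: 0.0539
```

Emit:
jog_arm(
  targets=[
    [0,0,0,0,0,0,0.7],
    [0,0,0,0,0,0,0.7],
    [0,0,0,0,0,0,0.7],
    [0,0,0,0,0,0,0.7],
  ],
)

```text
t: 20.6
tool_pos: [0.5803, -0.1756, 0.1112]
orientation: [-0.652, 1.47, 0.65]
force: [1.0, -0.7, -0.6]
opening: 0.0535
```

```bash
python3 - <<'E'
from h import *
plan([0.5798,-0.1754,0.111],47.8)
c=cam("wrist"); crop(c,150,100,490,400,2,"pics/w18.png",1.2)
s=cam("side"); crop(s,225,90,385,350,2.3,"pics/s18.png",1.4)
print(np.abs(robot.read_state()["dq"]).max())
for z in (.088,.1137): print(proj(s,np.array([.579,-.175,z])).round(1))
E
```

```text
t 20.6 pos [ 0.5803 -0.1756  0.1112] jawyaw 47.77 tilt 0.09 q6 -1.21 F [ 1.  -0.7 -0.6] M [-0.08  0.03 -0.06] open 53.5
 MOVE cm [ 0.02  0.05 -0.02] deg [-0.03  0.04  0.08]
0.0017626869753767027
[316.9 157.1]
[316.8 149.1]
```

View pics/w18.png

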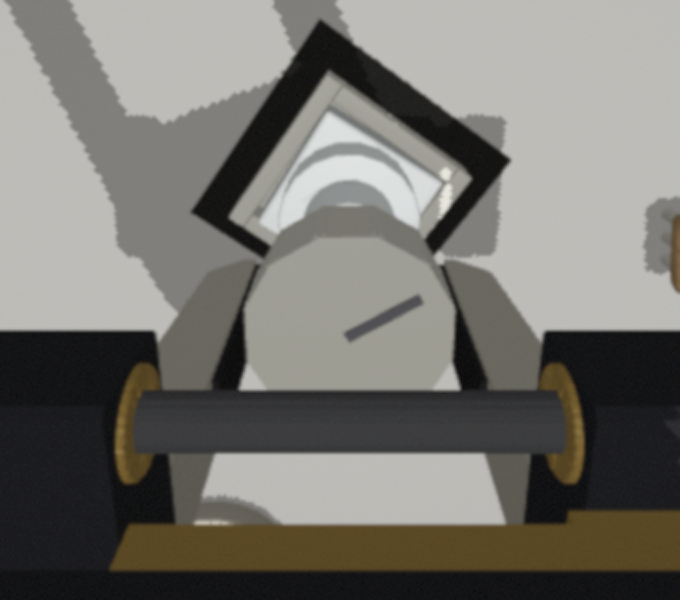

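View pics/s18.png

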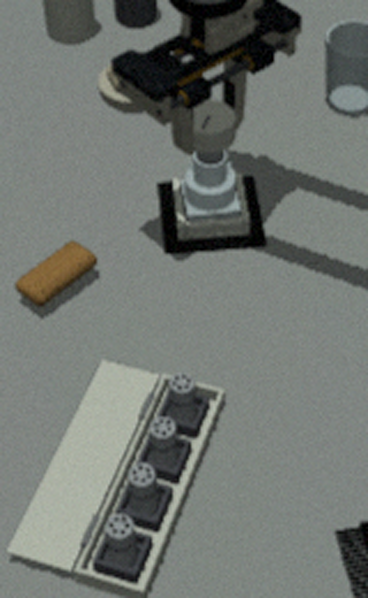

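The side view shows the jar down in its holder at (210,195) with its neck bare, and the cap level above it at (213,125). All four capsules are upright. Joint speeds are about zero, so I'm handing in.

```bash
python3 - <<'E'
from h import *
print(ticket.close_job())
st=robot.read_state(); print(st["t"],st["tool_pos"],st["force"],st["opening"])
E
```

```text
the job is handed in; nothing more can be done
None
the job is handed in; nothing more can be done
```

The drying kit is ready, and I handed the job in at about 20.7 s of the 58 s allowed. No verdict was reported.

- **Capsules:** Both spares stand upright in the two empty cells, and the two capsules already in the box were left alone. The last side view shows all four upright in their cells.
- **Cap:** I gripped it on two flats, with the opening reading 53.8 mm against 54 mm across flats, and turned it counter-clockwise. It came free at about 43°, when the drag vanished and the upward force jumped to 14 N. My next turn step was already queued, so I stopped at 48.5° instead of right at that point. That is still short of the 80° where it could catch the next tabs.
- **Lift:** I lifted the cap straight up 43 mm, and the jar stayed down in its holder. It did not slip in the grip.
- **Finish:** The tool was tilted 0.09° and practically still. I worked out the gap from cap to mouth as about 26 mm, using the tool height and the unslipped grip; I did not measure it directly.

**Disagreements:**
- The arm often stopped 2–5 mm off target, and I corrected that before each grasp or placing except for the second spare. There the tool was about 3.5 mm off along the jaws and 3 mm high, so closing nudged the capsule a few millimetres.
- One rough two-view height for the second spare read 56 mm instead of 50 mm. A second pair of wrist views gave 48.5 mm, and I went with that.
- The wrist camera placed the held capsules 1–2 mm away from where the tool position put them.

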